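# Put a heat sink away in the sloped parts tray

## Task

Open the sloped parts tray: lift its loose lid off by the knob and set it down flat, knob up, on the plywood board. Then lay the heat sink flat, fins up, on the floor of the tray's wide compartment. Set both down rather than dropping them, and leave the multimeter, the jar and the solder spool where they are.

Things in the scene. Friction and masses are not known exactly. Their poses are not given: they have to be found in the camera images.
- tray: Fixed open grey tray on a steel stand, tilted 25 degrees, mouth up and towards the robot. Origin: centre of its underside, 60 mm up. Axes: +x up the slope, +z out of the mouth. Outside 160 (x) x 134 (y) x 41; bottom and walls 5 thick. A divider along x, 4 thick, 20 high, at y = -20, leaves a wide compartment (80, at +y) and a narrow one (40) with a fixed steel bracket in it.
- bay (a point): Centre of the floor of the tray's wide compartment (150 along the slope x 80 across), axes as the tray's. The walls round it rise 36 mm above this floor, the divider on its -y side 20.
- lid: Loose aluminium lid, 220 g: plate 168 (x) x 142 (y) x 5 thick; under it a lip 145 x 119 x 6 deep that sits in the tray's mouth with 2.5 mm play each side; black round knob on top. Origin: centre of the lip's underside, z up through the knob. Plate top at z = 11, knob top at z = 45. Starts closed on the tray, axes as the tray's. On a flat surface it rests on its lip.
- knob (a point): Place to grip on the lid's knob, on the knob's axis 35 above the lid's origin (24 above the plate top), axes as the lid's. Knob: cylinder of diameter 28 from z = 19 to z = 45, on a neck of diameter 18.
- board: Fixed square plywood board lying on the table, 210 x 210 x 12 thick, for the lid. Origin: centre of its underside; top at z = 12. Left or right of the tray.
- sink: Loose heat sink, 220 g: copper base plate 120 (x) x 60 (y) x 5 mm, on it a block of aluminium fins 100 (x) x 18 (y), from z = 5 to 28, along the middle. Origin: centre of the plate's underside, z up through the fins. Starts fins up on a black rubber pad (180 x 140 x 3), on the other side of the tray from the board.
- meter: Bystander: black multimeter lying on its back, 150 x 75 x 36; origin under its centre.
- jar: Bystander: amber glass jar, 64 diameter, 75 high; origin under its centre.
- spool: Bystander: steel solder spool standing on its flange, 60 diameter, 46 high; origin under its centre.
Mind the look-alikes: they are no part of the job. What is meant by the lid is not orange, and is the smaller of those in its own colour.

How it is judged:
On the way:
1. the lid lies flat, knob up, on the plywood board, let go (horizontal distance between lid and board below 0.07 m and angle between lid's own z axis and vertical below 0.06 rad and z of lid in the frame of board between 0.008 and 0.017 m and linear speed of lid below 0.02 m/s and contact force between the fingers and lid below 0.1 N), for 0.2 s.
At the end, for the whole second after the job is handed in: Lid at rest on its lip on the plywood board, knob up, level within 0.06 rad, centre within 70 mm of the board's. Heat sink at rest, fins up, flat on the wide compartment's floor (0.06 rad, 5 mm), centre within 20 mm along the slope and 14 mm across of the compartment's. Both let go (all of step 1 and x of sink in the frame of bay between -0.02 and 0.02 m and y of sink in the frame of bay between -0.014 and 0.014 m and z of sink in the frame of bay between -0.004 and 0.005 m and angle between the z axis of sink and the z axis of tray, either way round below 0.06 rad and linear speed of sink below 0.02 m/s and contact force between the fingers and sink below 0.1 N); the robot touches nothing.
It fails at once if the lid is dropped (faster than 0.6 m/s out of the fingers) (linear speed of lid above 0.6 m/s and contact force between the fingers and lid below 0.1 N).
It fails at once if the heat sink is dropped (faster than 0.6 m/s out of the fingers) (linear speed of sink above 0.6 m/s and contact force between the fingers and sink below 0.1 N).
It fails at once if the multimeter, jar or spool is pushed more than 30 mm from its place (distance of any of meter, jar, spool from where it was at the start of the episode above 0.03 m).
It also fails if it takes over 61 s, if anything falls off the work surface, if the arm or the gripper's body presses on something with over 40 N, if the wrist force passes 120 N, or if a joint passes its speed limit or range.

## Robot

A 6-joint arm with a two-finger parallel gripper is mounted at the origin on the work surface. World frame = base frame: x ahead of the robot, y to its left, z up, the work surface at z = 0. Lengths are in m, angles in rad, forces in N, time in s.
With the tool pointing down it reaches from about 0.225 to 0.875 m from the base axis. Payload 3.4 kg.
Tool frame: the origin (TCP) lies at the very end of the fingers, on their centre line; the grasp point (between the pads) lies manip.grip_point_offset behind it (manip.grip_point_offset is the distance from the TCP to the grasp point, in m); z points along the fingers, y is the line along which they close (so a half turn about z gives the same grasp; the last joint's range is limited). The gripper opens to 85 mm and grips with 20 to 120 N. Pads are 22 mm wide; open, the fingers measure 114 mm over their backs; the gripper's body (76 mm by 85 mm) begins 54 mm behind the grasp point. The pads swing forward as they close: fully open they stand 13 mm farther back than shut.
Start: joints at [-1.458, 0.276, 1.505, -0, 1.361, -0.121], TCP at [0.133, -0.559, 0.231] pointing down, gripper open.
Joint ranges: [-2.89, 2.89], [-0.75, 2.08], [0.22, 2.7], [-1.18, 4.32], [0.11, 2.71], [-2.7, 2.7]. Speed limits (rad/s): [2.57, 2.57, 3.14, 3.14, 3.14, 3.14].

## Interface

Orientations are given as a unit quaternion [w, x, y, z].
In Python, from rig import manip gives the robot as it stands.
- The arm moves only by the shell command python3 -m pendant 'ROWS' [FORCE]. ROWS is JSON, a list of rows, each an object of numbers: "jaw": the opening, from -1 (shut) to 1 (fully open); "tx", "ty", "tz": the shift along the world's x, y, z in cm; "ax", "ay", "az": the turn, a rotation vector about the world's x, y, z in degrees. In form: [{"jaw": .., "tx": .., "ty": .., "tz": .., "ax": .., "ay": .., "az": ..}, ...]. A call has 1 to 10 rows; each row is the pose to reach, as a shift and turn from the pose commanded when the call began; what a row does not reach only later rows make up. A row lasts 1/8 s, in which the tool goes at most 62.5 mm and 10.7 degrees, less where a joint would pass 70% of its speed; a pose out of reach is approached as far as the arm can. A call with a gripper value outside its range is refused whole. The fingers move at their own pace and stop on an object; FORCE is the grip in N (left out, the last holds). Time passes only in rows, so rows that repeat a pose let the fingers close. It gives the time, the measured TCP pose, the force, the opening and the grip force at its end, in the units of the state.
- manip.get_state(): the state, without advancing time (a new reading comes with each control period).
- manip.get_image(name): name is "side" or "top"; returns a dict with "pixels" (420x560x3 uint8, blue, green, red), "depth" (420x560 float32, m along the optical axis (not along the pixel's ray), 0 where there is no reading), "fx", "fy", "cx", "cy" (pixels), "pose" (4x4, takes a point from camera to world coordinates). Camera axes: x right, y down, z forward; pixel columns grow to the right and rows downward; lengths in m; the calibration is good to about 2 mm. A picture is of the moment at which its call begins.
- manip.sign_off(): hands the job in; it is judged then, once.
The state is a dict: "clock": time; "qpos": joint angles; "qd": joint speeds; "effort": joint torques, N m; "position": TCP position; "ee_rot": TCP orientation; "contact_force": force on the tool from outside, world axes, zero at the start; "moment": the same for the moment, N m; "width": finger opening in m; "gripper_force": force on a finger pad.
Only numpy, scipy, OpenCV 4.12 (cv2) and the standard library are available. Lean on these libraries where they do the work, as an engineer would, in place of code of your own. Each camera call takes 0.05 s, during which the arm holds its last target. There are 200 camera calls.

## Working session

There is one attempt and no reset: what is moved stays moved. The work goes in short steps, Python scripts to look and compute and a shell command to move; the robot and the scene stay as the last step left them, time stands still between calls to the robot, and variables do not carry over. Pictures are saved under pics/ and viewed, at most 10 in all, crops included, and the job is handed in when it is done.

```bash
mkdir -p pics; ls; python3 - <<'E'
from rig import manip
import cv2,pickle
print(manip.get_state(), manip.grip_point_offset)
for n in("side","top"):
    im=manip.get_image(n); pickle.dump(im,open(n+".pkl","wb")); cv2.imwrite(f"pics/{n}0.png",im["pixels"]); print(n,im["fx"],im["cx"],im["cy"],im["pose"].round(3).tolist())
E
```

```text
pics
{'clock': 0.0, 'qpos': array([-1.45799460e+00,  2.76606224e-01,  1.50613542e+00,  2.45768444e-06,
        1.36070575e+00, -1.21004829e-01]), 'qd': array([ 0.00040819, -0.00057044, -0.00057837, -0.00241429, -0.00113326,
       -0.00066912]), 'effort': array([ 1.43044883e-03, -4.16765392e+01, -2.45804179e+01, -6.49171470e-04,
        1.09070868e-02, -7.00884897e-06]), 'position': array([ 0.13314998, -0.5588255 ,  0.2304324 ]), 'ee_rot': array([-9.27356189e-04,  9.93174193e-01,  1.16636881e-01,  5.00521311e-06]), 'contact_force': array([ 0.48119634, -0.36751814,  0.10390108]), 'moment': array([ 0.02114366, -0.06516025,  0.00983431]), 'gripper_force': 0.0, 'width': 0.08515182282979429} 0.0187
side 417.36770543738413 283.350211357976 208.99761179571527 [[-0.977, -0.133, 0.166, 0.214], [-0.212, 0.665, -0.716, 1.068], [-0.015, -0.735, -0.678, 1.03], [0.0, 0.0, 0.0, 1.0]]
top 512.1027499832807 278.80162219819806 209.60798207587098 [[0.025, -0.984, 0.178, 0.19], [-1.0, -0.023, 0.013, 0.079], [-0.009, -0.178, -0.984, 1.6], [0.0, 0.0, 0.0, 1.0]]
```

View pics/top0.png

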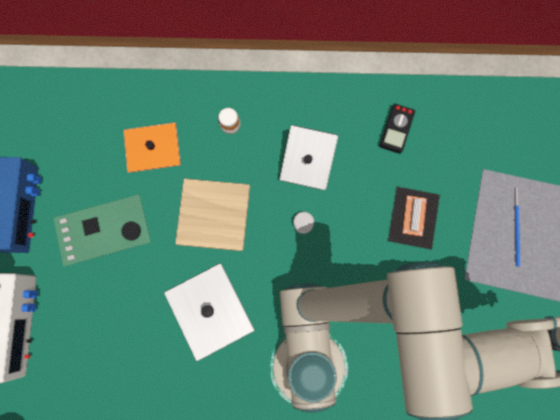

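View pics/side0.png

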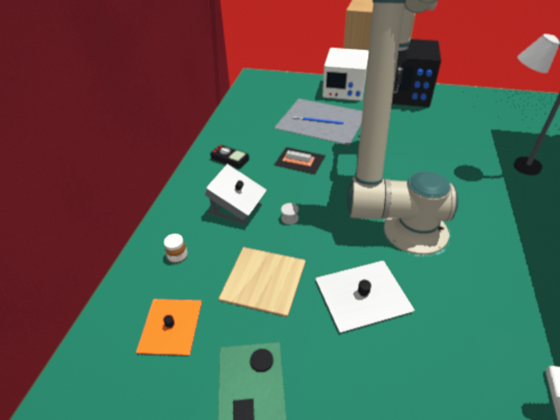

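The top view shows the tray and its white lid at (308,157) with the knob at about (308,159), the board at (213,215) and the sink on its pad at (415,216). The meter is at (397,128), the jar at (229,120) and the spool at (304,222), close in front of the tray. The decoy lids are the larger white one at (208,312) and the orange one at (151,147). The side view agrees with this.

```bash
cat > h.py <<'E'
import numpy as np, cv2
def cloud(im):
    v,u=np.mgrid[0:420,0:560]; d=im["depth"]
    p=np.stack([(u-im["cx"])/im["fx"]*d,(v-im["cy"])/im["fy"]*d,d],-1)
    return p@im["pose"][:3,:3].T+im["pose"][:3,3]
def rays(im,uv,p0,n):
    uv=np.asarray(uv,float).reshape(-1,2); R,t=im["pose"][:3,:3],im["pose"][:3,3]
    d=np.c_[(uv[:,0]-im["cx"])/im["fx"],(uv[:,1]-im["cy"])/im["fy"],np.ones(len(uv))]@R.T
    return t+d*(((np.asarray(p0)-t)@n)/(d@n))[:,None]
def biggest(m,box):
    k=np.zeros(m.shape,np.uint8); x0,y0,x1,y1=box; k[y0:y1,x0:x1]=m[y0:y1,x0:x1]
    c=max(cv2.findContours(k,cv2.RETR_EXTERNAL,cv2.CHAIN_APPROX_NONE)[0],key=cv2.contourArea)
    f=np.zeros_like(k); cv2.drawContours(f,[c],-1,1,-1); return c.reshape(-1,2),f.astype(bool)
Z=np.array([0,0,1.])
def rect(xy):
    (c,s,a)=cv2.minAreaRect((xy*1000).astype(np.float32)); return np.round(c,1),np.round(s,1),round(a,1)
E
python3 - <<'E'
import pickle; from h import *
for n,bl,bb,bs in(("top",(265,115,350,200),(165,170,260,260),(398,190,432,245)),("side",(195,160,275,215),(210,240,315,320),(275,145,325,175))):
    im=pickle.load(open(n+".pkl","rb")); P=cloud(im); hsv=cv2.cvtColor(im["pixels"],cv2.COLOR_BGR2HSV); h,s,v=cv2.split(hsv)
    # lid
    c,f=biggest(((s<60)&(v>(130))).astype(np.uint8),bl)
    e=cv2.erode(f.astype(np.uint8),np.ones((5,5)))>0
    q=P[e&(v>150)&(im["depth"]>0)]; 
    for _ in range(3):
        m=np.median(q,0) if _==0 else q.mean(0); N=np.linalg.svd(q-q.mean(0),full_matrices=False)[2][2]; N*=np.sign(N[2]); r=(q-q.mean(0))@N; q=q[abs(r)<max(.003,2*r.std())]
    m=q.mean(0)
    print(n,"lid n",N.round(3),"tilt",np.degrees(np.arccos(N[2])).round(1),"az",np.degrees(np.arctan2(N[1],N[0])).round(1),len(q),r.std())
    w=rays(im,c,m,N); a=np.radians(25); up=Z-N*N[2]; up/=np.linalg.norm(up); L=np.cross(N,up)
    xy=np.c_[(w-m)@up,(w-m)@L]; R=rect(xy); cen=m+up*R[0][0]/1000+L*R[0][1]/1000; print(" lid rect",R,"platetop c",cen.round(4))
    K=e&(v<70); print(" knob uv",np.argwhere(K)[:,::-1].mean(0), "knob on top plane",rays(im,np.argwhere(K)[:,::-1].mean(0),cen+N*.024,N).round(4), K.sum())
    # board
    c,f=biggest(((h>8)&(h<28)&(s>40)&(v>120)).astype(np.uint8),bb); print(" board",rect(rays(im,c,.012*Z,Z)[:,:2]), np.median(P[f][:,2]))
    c,f=biggest((((h<15)|(h>170))&(s>70)&(v>90)).astype(np.uint8),bs); print(" sink",rect(rays(im,c,.008*Z,Z)[:,:2]))
    c,f=biggest(((s<50)&(v>110)).astype(np.uint8),bs); print(" fins",rect(rays(im,c,.031*Z,Z)[:,:2]), np.median(P[f][:,2]))
    if n=="top":
        c,f=biggest(((s<60)&(v>90)).astype(np.uint8),(285,205,325,240)); print(" spool",rect(rays(im,c,.046*Z,Z)[:,:2]))
        print("meter",P[128,397],"jar",P[118,228])
E
```

```text
top lid n [-0.417  0.083  0.905] tilt 25.2 az 168.7 2004 0.0029705025270228315
 lid rect (array([-1.5,  0.2]), array([173.9, 147.3]), 0.2) platetop c [0.6229 0.0149 0.1008]
 knob uv [307.44736842 159.07894737] knob on top plane [[0.612  0.0176 0.1221]] 38
 board (array([458.1, 308.6]), array([210.9, 211. ]), 86.2) 0.011774880636076679
 sink (array([ 469.4, -326.2]), array([ 67.9, 127.2]), 82.4)
 fins (array([ 468.6, -323.5]), array([ 22.5, 100.2]), 83.4) 0.028939860579092924
 spool (array([432.3,  23.4]), array([65.2, 64.5]), 1.4)
meter [ 0.7479508  -0.27119262  0.02934337] jar [0.7515658  0.26568627 0.07828947]
side lid n [-0.414  0.081  0.907] tilt 25.0 az 168.9 994 0.0020162188746700935
 lid rect (array([-0.4, -4.8]), array([149.7, 172.5]), 90.0) platetop c [0.6211 0.0171 0.1029]
 knob uv [238.6744186  185.30232558] knob on top plane [[0.6115 0.0241 0.1243]] 43
 board (array([457. , 311.1]), array([214.3, 211.1]), 86.2) 0.01404234896707579
 sink (array([ 470.4, -323.4]), array([ 67.4, 126.9]), 82.9)
 fins (array([ 470. , -317.3]), array([ 49.4, 106.9]), 82.3) 0.027753496301528346
```

```bash
cat >> h.py <<'E'
from scipy.spatial.transform import Rotation as Ro
az=np.radians(-11.2); t=np.radians(25)
X=np.array([np.cos(t)*np.cos(az),np.cos(t)*np.sin(az),np.sin(t)]); Y=np.array([-np.sin(az),np.cos(az),0]); N=np.cross(X,Y)
PT=np.array([.622,.0155,.1017]); TRAY=PT-.046*N; BAY=TRAY+.022*Y+.005*N
def tool(y,n): y=np.array(y)/np.linalg.norm(y); return np.column_stack([np.cross(y,-n),y,-n])
def go(p,R):
    from rig import manip
    s=manip.get_state(); R0=Ro.from_quat(np.roll(s["ee_rot"],-1))
    print("shift cm",((np.array(p)-s["position"])*100).round(2),"turn deg",np.degrees((Ro.from_matrix(R)*R0.inv()).as_rotvec()).round(1),"at",s["position"].round(4),"t",s["clock"],"w",s["width"],"q",s["qpos"].round(2))
E
python3 - <<'E'
from h import *
R=tool(-Y,N); go(PT+.007*N+.1*N,R); print("N",N,"X",X,"BAY",BAY)
E
```

```text
shift cm [44.45 58.32 -3.19] turn deg [  0.4 -25.2 -24.2] at [ 0.1331 -0.5589  0.2305] t 0.1 w 0.0852032408340538 q [-1.46  0.28  1.51 -0.    1.36 -0.12]
N [-0.41456956  0.08208698  0.90630779] X [ 0.8890473  -0.17603611  0.42261826] BAY [0.64327051 0.03371545 0.06454138]
```

```bash
python3 -m pendant '[{"jaw":1,"tx":4,"ty":5,"tz":3,"ax":0,"ay":-2,"az":-2},{"jaw":1,"tx":8,"ty":10,"tz":5,"ax":0,"ay":-4,"az":-4},{"jaw":1,"tx":12,"ty":15,"tz":5,"ax":0,"ay":-6,"az":-6},{"jaw":1,"tx":16,"ty":20,"tz":5,"ax":0,"ay":-9,"az":-9},{"jaw":1,"tx":20,"ty":25,"tz":5,"ax":0,"ay":-11,"az":-11},{"jaw":1,"tx":24,"ty":30,"tz":5,"ax":0,"ay":-14,"az":-13},{"jaw":1,"tx":28,"ty":36,"tz":4,"ax":0,"ay":-17,"az":-16},{"jaw":1,"tx":33,"ty":42,"tz":3,"ax":0,"ay":-20,"az":-19},{"jaw":1,"tx":38,"ty":49,"tz":0,"ax":0.2,"ay":-23,"az":-22},{"jaw":1,"tx":44.4,"ty":58.3,"tz":-3.2,"ax":0.4,"ay":-25.2,"az":-24.2}]' 80; python3 -m pendant '[{"jaw":0.6},{"jaw":0.6}]'; python3 - <<'E'
from h import *
R=tool(-Y,N); go(PT+.107*N,R);go(PT+.007*N,R)
E
```

```text
clock: 1.35
position: [0.5068, -0.0746, 0.2333]
ee_rot: [0.022, 0.971, -0.096, 0.216]
contact_force: [0.4, -1.2, 0.1]
width: 0.0853
gripper_force: 0.0
shift cm [ 7.09  9.89 -3.46] turn deg [0.1 0.1 0.1] at [ 0.5068 -0.0746  0.2333] t 1.35 w 0.08527854698206737 q [-0.32 -0.04  1.96  0.07  0.78  1.41]
shift cm [ 11.23   9.07 -12.53] turn deg [0.1 0.1 0.1] at [ 0.5068 -0.0746  0.2333] t 1.35 w 0.08527854698206737 q [-0.32 -0.04  1.96  0.07  0.78  1.41]invalid input at $[0]: expected keys jaw, tx, ty, tz, ax, ay, az
```

```bash
python3 -m pendant '[{"jaw":1,"tx":3.5,"ty":5,"tz":-1.7,"ax":0,"ay":0,"az":0},{"jaw":1,"tx":7.1,"ty":9.9,"tz":-3.4,"ax":0,"ay":0,"az":0},{"jaw":1,"tx":7.1,"ty":9.9,"tz":-3.4,"ax":0,"ay":0,"az":0},{"jaw":1,"tx":7.1,"ty":9.9,"tz":-3.4,"ax":0,"ay":0,"az":0}]'; python3 - <<'E'
from h import *; from rig import manip
R=tool(-Y,N); go(PT+.107*N,R);go(PT+.007*N,R)
a=manip.get_image("side")["pixels"][110:260,150:350]; b=manip.get_image("top")["pixels"][80:230,230:430]
cv2.imwrite("pics/a1.png",cv2.resize(np.hstack([a,b]),None,fx=2,fy=2,interpolation=cv2.INTER_CUBIC))
E
```

```text
clock: 1.85
position: [0.5767, 0.0228, 0.1988]
ee_rot: [0.022, 0.972, -0.095, 0.214]
contact_force: [0.4, -0.2, 0.1]
width: 0.0857
gripper_force: 0.0
shift cm [ 0.1   0.15 -0.01] turn deg [ 0.1 -0.1 -0. ] at [0.5767 0.0228 0.1988] t 1.85 w 0.08565446560364356 q [-0.04  0.11  1.9  -0.1   0.71  1.79]
shift cm [ 4.24 -0.67 -9.07] turn deg [ 0.1 -0.1 -0. ] at [0.5767 0.0228 0.1988] t 1.85 w 0.08565446560364356 q [-0.04  0.11  1.9  -0.1   0.71  1.79]
```

View pics/a1.png

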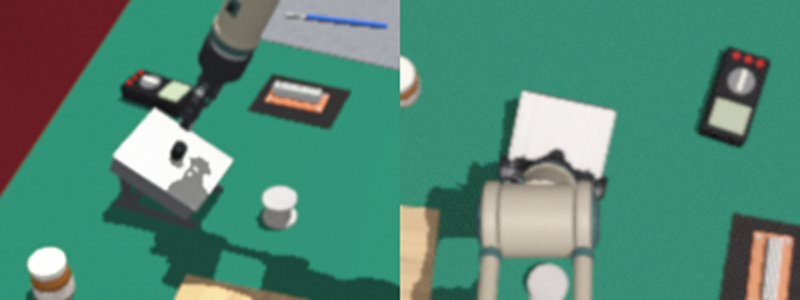

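The side crop (left) shows the open gripper above the knob at crop (178,152), aligned with the lid. In the top crop the lid, the spool at (547,280) and the meter are all clear of the gripper. Next I descend along the lid normal and close on the knob.

```bash
python3 -m pendant '[{"jaw":1,"tx":1.0,"ty":-0.1,"tz":-2.2,"ax":0,"ay":0,"az":0},{"jaw":1,"tx":2.1,"ty":-0.3,"tz":-4.5,"ax":0,"ay":0,"az":0},{"jaw":1,"tx":3.2,"ty":-0.5,"tz":-6.8,"ax":0,"ay":0,"az":0},{"jaw":1,"tx":4.2,"ty":-0.7,"tz":-9.0,"ax":0,"ay":0,"az":0},{"jaw":1,"tx":4.2,"ty":-0.7,"tz":-9.0,"ax":0,"ay":0,"az":0},{"jaw":-1,"tx":4.2,"ty":-0.7,"tz":-9.0,"ax":0,"ay":0,"az":0},{"jaw":-1,"tx":4.2,"ty":-0.7,"tz":-9.0,"ax":0,"ay":0,"az":0},{"jaw":-1,"tx":4.2,"ty":-0.7,"tz":-9.0,"ax":0,"ay":0,"az":0},{"jaw":-1,"tx":4.2,"ty":-0.7,"tz":-9.0,"ax":0,"ay":0,"az":0},{"jaw":-1,"tx":4.2,"ty":-0.7,"tz":-9.0,"ax":0,"ay":0,"az":0}]' 80;  python3 - <<'E'
from h import *
R=tool(-Y,N); go(PT+.007*N,R)
E
```

```text
clock: 3.2
position: [0.6195, 0.0157, 0.1109]
ee_rot: [0.022, 0.971, -0.095, 0.216]
contact_force: [-4.3, -0.7, 5.9]
width: 0.0257
gripper_force: 78.1
shift cm [-0.04  0.04 -0.29] turn deg [0.1 0.1 0. ] at [0.6195 0.0157 0.1109] t 3.2 w 0.025741947512363823 q [-0.05  0.27  1.95 -0.13  0.49  1.82]
```

```bash
python3 -m pendant '[{"jaw":-1,"tx":-0.4,"ty":0.1,"tz":1,"ax":0,"ay":0,"az":0},{"jaw":-1,"tx":-0.9,"ty":0.2,"tz":2,"ax":0,"ay":0,"az":0},{"jaw":-1,"tx":-1.8,"ty":0.4,"tz":4,"ax":0,"ay":0,"az":0},{"jaw":-1,"tx":-2.8,"ty":0.6,"tz":6.5,"ax":0,"ay":0,"az":0},{"jaw":-1,"tx":-4,"ty":1,"tz":9.5,"ax":0,"ay":0,"az":0},{"jaw":-1,"tx":-4.5,"ty":1.2,"tz":12,"ax":0,"ay":0,"az":0},{"jaw":-1,"tx":-4.5,"ty":1.2,"tz":12,"ax":0,"ay":0,"az":0}]';  python3 - <<'E'
from h import *
R=tool(-Y,Z); go([.458,.310,.12],R)
from rig import manip
s=manip.get_image("side"); a=s["pixels"][80:260,120:320]; b=manip.get_image("top")["pixels"][70:250,230:430]
cv2.imwrite("pics/a2.png",cv2.resize(np.hstack([a,b]),None,fx=2,fy=2,interpolation=cv2.INTER_CUBIC))
E
```

```text
clock: 4.08
position: [0.575, 0.0279, 0.2324]
ee_rot: [0.022, 0.971, -0.095, 0.218]
contact_force: [0.8, -0.7, -1.7]
width: 0.0255
gripper_force: 78.7
shift cm [-11.7   28.21 -11.24] turn deg [ 4.9 24.8 -0. ] at [0.575  0.0279 0.2324] t 4.075 w 0.025499767979009793 q [-0.03  0.07  1.85 -0.1   0.78  1.8 ]
```

View pics/a2.png

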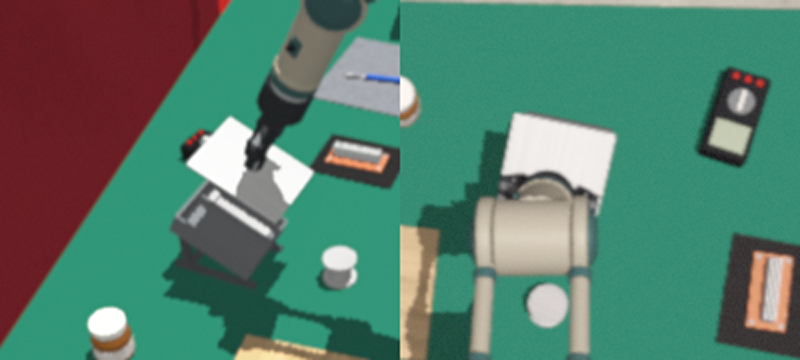

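The lid is off and held, seen at crop (250,165), and the open tray is below it. I will carry it over the board and level it.

```bash
python3 -m pendant '[{"jaw":-1,"tx":-1,"ty":1,"tz":1,"ax":0.5,"ay":2.5,"az":0},{"jaw":-1,"tx":-2,"ty":4,"tz":1,"ax":1,"ay":5,"az":0},{"jaw":-1,"tx":-4,"ty":8,"tz":1,"ax":1.5,"ay":8,"az":0},{"jaw":-1,"tx":-6,"ty":12,"tz":0,"ax":2,"ay":11,"az":0},{"jaw":-1,"tx":-8,"ty":16,"tz":-1,"ax":3,"ay":15,"az":0},{"jaw":-1,"tx":-9.5,"ty":20,"tz":-3,"ax":3.8,"ay":19,"az":0},{"jaw":-1,"tx":-11,"ty":24,"tz":-6,"ax":4.5,"ay":22,"az":0},{"jaw":-1,"tx":-11.7,"ty":28.2,"tz":-9,"ax":4.9,"ay":24.8,"az":0},{"jaw":-1,"tx":-11.7,"ty":28.2,"tz":-11,"ax":4.9,"ay":24.8,"az":0},{"jaw":-1,"tx":-11.7,"ty":28.2,"tz":-11,"ax":4.9,"ay":24.8,"az":0}]';  python3 - <<'E'
from h import *
R=tool(-Y,Z); go([.458,.310,.0324],R)
from rig import manip
for n in("side","top"):
    im=manip.get_image(n); cv2.imwrite(f"pics/{n}3.png",im["pixels"]); P=cloud(im); h,s,v=cv2.split(cv2.cvtColor(im["pixels"],cv2.COLOR_BGR2HSV))
    k=(s<60)&(v>150)&(abs(P[...,0]-.458)<.11)&(abs(P[...,1]-.31)<.11)&(P[...,2]>.07)&(P[...,2]<.14); q=P[k]
    for _ in range(4):
        n_=np.linalg.svd(q-q.mean(0),full_matrices=False)[2][2]; n_*=np.sign(n_[2]); r=(q-q.mean(0))@n_; q=q[abs(r)<max(.003,2*r.std())]
    print(n,n_.round(3),np.degrees(np.arccos(n_[2])),q.mean(0).round(3),len(q),r.std())
E
```

```text
clock: 5.42
position: [0.4554, 0.3088, 0.1161]
ee_rot: [0.003, 0.995, -0.097, -0.005]
contact_force: [0.4, 0.1, -1.7]
width: 0.0255
gripper_force: 79.1
shift cm [ 0.26  0.12 -8.37] turn deg [ 0.2 -0.7 -0.1] at [0.4554 0.3088 0.1161] t 5.425 w 0.02551774942430014 q [0.47 0.33 1.73 0.   1.09 2.23]
side [0.008 0.002 1.   ] 0.48573477743912363 [0.455 0.31  0.108] 475 0.0014602338796955475
top [ 0.008 -0.001  1.   ] 0.4400418063665244 [0.48  0.283 0.107] 447 0.0025361447807459073
```

View pics/side3.png

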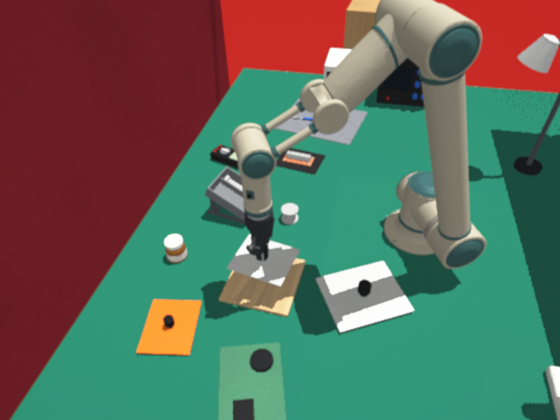

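The lid is level above the board at (263,260), within about 0.5°. Lowering it slowly at the end.

```bash
python3 -m pendant '[{"jaw":-1,"tx":0.1,"ty":0,"tz":-2,"ax":0,"ay":-0.3,"az":0},{"jaw":-1,"tx":0.2,"ty":0,"tz":-4,"ax":0,"ay":-0.6,"az":0},{"jaw":-1,"tx":0.2,"ty":0,"tz":-6,"ax":0,"ay":-0.6,"az":0},{"jaw":-1,"tx":0.2,"ty":0,"tz":-7,"ax":0,"ay":-0.6,"az":0},{"jaw":-1,"tx":0.2,"ty":0,"tz":-7.6,"ax":0,"ay":-0.6,"az":0},{"jaw":-1,"tx":0.2,"ty":0,"tz":-7.9,"ax":0,"ay":-0.6,"az":0},{"jaw":-1,"tx":0.2,"ty":0,"tz":-8.1,"ax":0,"ay":-0.6,"az":0},{"jaw":-1,"tx":0.2,"ty":0,"tz":-8.2,"ax":0,"ay":-0.6,"az":0},{"jaw":-1,"tx":0.2,"ty":0,"tz":-8.2,"ax":0,"ay":-0.6,"az":0}]'
```

```text
clock: 6.65
position: [0.4595, 0.3096, 0.0377]
ee_rot: [0.0, 0.995, -0.097, 0.003]
contact_force: [0.5, 0.4, -1.3]
width: 0.0254
gripper_force: 79.1
```

```bash
python3 -m pendant '[{"jaw":-1,"tx":0,"ty":0,"tz":-0.1,"ax":0,"ay":0,"az":0},{"jaw":-1,"tx":0,"ty":0,"tz":-0.2,"ax":0,"ay":0,"az":0},{"jaw":-1,"tx":0,"ty":0,"tz":-0.3,"ax":0,"ay":0,"az":0},{"jaw":-1,"tx":0,"ty":0,"tz":-0.3,"ax":0,"ay":0,"az":0}]'; python3 -m pendant '[{"jaw":-1,"tx":0,"ty":0,"tz":-0.1,"ax":0,"ay":0,"az":0},{"jaw":-1,"tx":0,"ty":0,"tz":-0.2,"ax":0,"ay":0,"az":0},{"jaw":-1,"tx":0,"ty":0,"tz":-0.2,"ax":0,"ay":0,"az":0}]'
```

```text
clock: 7.15
position: [0.4593, 0.3095, 0.0344]
ee_rot: [0.0, 0.995, -0.097, 0.003]
contact_force: [-0.6, -0.5, -1.7]
width: 0.0257
gripper_force: 79.1
clock: 7.52
position: [0.4595, 0.3096, 0.0331]
ee_rot: [-0.0, 0.995, -0.097, 0.003]
contact_force: [-0.9, 0.3, 4.1]
width: 0.0254
gripper_force: 79.7
```

```bash
python3 -m pendant '[{"jaw":1,"tx":0,"ty":0,"tz":0,"ax":0,"ay":0,"az":0},{"jaw":1,"tx":0,"ty":0,"tz":0,"ax":0,"ay":0,"az":0},{"jaw":1,"tx":0,"ty":0,"tz":0,"ax":0,"ay":0,"az":0},{"jaw":1,"tx":0,"ty":0,"tz":0,"ax":0,"ay":0,"az":0},{"jaw":1,"tx":0,"ty":0,"tz":3,"ax":0,"ay":0,"az":0},{"jaw":1,"tx":0,"ty":0,"tz":7,"ax":0,"ay":0,"az":0},{"jaw":1,"tx":0,"ty":0,"tz":12,"ax":0,"ay":0,"az":0},{"jaw":1,"tx":0,"ty":0,"tz":18,"ax":0,"ay":0,"az":0},{"jaw":1,"tx":0,"ty":0,"tz":22,"ax":0,"ay":0,"az":0},{"jaw":1,"tx":0,"ty":0,"tz":22,"ax":0,"ay":0,"az":0}]'; python3 - <<'E'
from h import *
a=np.radians(82.8); R=tool([-np.cos(a),-np.sin(a),0],Z); go([.4695,-.3235,.12],R)
E
```

```text
clock: 8.78
position: [0.4612, 0.3105, 0.2565]
ee_rot: [-0.002, 0.995, -0.097, 0.006]
contact_force: [0.1, -0.0, 0.2]
width: 0.0853
gripper_force: 0.0
shift cm [  0.83 -63.4  -13.65] turn deg [-0.2  0.7  4. ] at [0.4612 0.3105 0.2565] t 8.775 w 0.08525116577276072 q [ 0.47  0.23  1.51 -0.    1.39  2.24]
```

```bash
python3 -m pendant '[{"jaw":1,"tx":0,"ty":-6,"tz":1,"ax":0,"ay":0,"az":0.5},{"jaw":1,"tx":0,"ty":-12,"tz":1,"ax":0,"ay":0,"az":1},{"jaw":1,"tx":0,"ty":-18,"tz":1,"ax":0,"ay":0,"az":2},{"jaw":1,"tx":0,"ty":-24,"tz":1,"ax":0,"ay":0,"az":2},{"jaw":1,"tx":0,"ty":-30,"tz":0,"ax":0,"ay":0,"az":3},{"jaw":1,"tx":0.2,"ty":-36,"tz":0,"ax":0,"ay":0,"az":4},{"jaw":1,"tx":0.4,"ty":-42,"tz":-2,"ax":0,"ay":0,"az":4},{"jaw":1,"tx":0.6,"ty":-48,"tz":-5,"ax":0,"ay":0.3,"az":4},{"jaw":1,"tx":0.8,"ty":-54,"tz":-8,"ax":0,"ay":0.7,"az":4},{"jaw":1,"tx":0.8,"ty":-59,"tz":-11,"ax":0,"ay":0.7,"az":4}]'; python3 - <<'E'
from h import *
from rig import manip
a=np.radians(82.8); R=tool([-np.cos(a),-np.sin(a),0],Z); go([.4695,-.3245,.09],R)
for n in("side","top"):
    im=manip.get_image(n); P=cloud(im); h,s,v=cv2.split(cv2.cvtColor(im["pixels"],cv2.COLOR_BGR2HSV))
    cv2.imwrite(f"pics/{n}4.png",im["pixels"])
    k=((s<60)&(v>150)&(abs(P[...,0]-.458)<.12)&(abs(P[...,1]-.31)<.12)&(P[...,2]>.016)&(P[...,2]<.04)); q=P[k]
    c,f=biggest(k.astype(np.uint8),(0,0,560,420)); print(n,"lid",rect(rays(im,c,.023*Z,Z)[:,:2]),np.median(q[:,2]))
    n_=np.linalg.svd(q-q.mean(0),full_matrices=False)[2][2]; print(n_.round(3))
E
```

```text
clock: 10.02
position: [0.4667, -0.277, 0.1433]
ee_rot: [0.0, 0.998, -0.063, -0.004]
contact_force: [1.4, -0.0, 0.5]
width: 0.0853
gripper_force: 0.0
shift cm [ 0.28 -4.75 -5.33] turn deg [-0.  -0.4  0. ] at [ 0.4667 -0.277   0.1433] t 10.025 w 0.08533640397699939 q [-0.66  0.3   1.71 -0.    1.14  1.04]
side lid (array([457.3, 309.2]), array([148.5, 172.2]), 78.6) 0.025077968310132426
[-0.  0. -1.]
top lid (array([458.5, 309.5]), array([145.4, 170.7]), 79.0) 0.022870378049968054
[ 0.    -0.002 -1.   ]
```

View pics/top4.png

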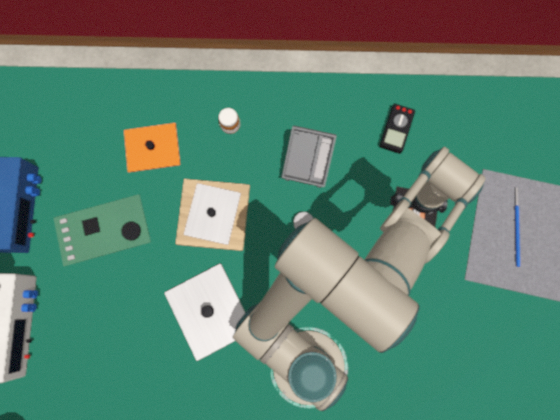

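The top view shows the lid flat on the board at (212,212), centred, and the tray open at (308,157) with its wide compartment on the left. Now I grasp the sink by its fins.

```bash
python3 -m pendant '[{"jaw":0.1,"tx":0.1,"ty":-2.4,"tz":-2,"ax":0,"ay":-0.4,"az":0},{"jaw":0.1,"tx":0.3,"ty":-4.7,"tz":-4,"ax":0,"ay":-0.4,"az":0},{"jaw":0.1,"tx":0.3,"ty":-4.7,"tz":-5.3,"ax":0,"ay":-0.4,"az":0},{"jaw":0.1,"tx":0.3,"ty":-4.7,"tz":-5.3,"ax":0,"ay":-0.4,"az":0},{"jaw":0.1,"tx":0.3,"ty":-4.7,"tz":-5.3,"ax":0,"ay":-0.4,"az":0}]'; python3 - <<'E'
from h import *
from rig import manip
a=np.radians(82.8); R=tool([-np.cos(a),-np.sin(a),0],Z); go([.4695,-.3245,.0115],R)
s=manip.get_image("side"); a=s["pixels"][90:210,220:380]; b=manip.get_image("top")["pixels"][170:290,350:510]
cv2.imwrite("pics/a5.png",cv2.resize(np.hstack([a,b]),None,fx=2.5,fy=2.5,interpolation=cv2.INTER_CUBIC))
E
```

```text
clock: 10.75
position: [0.4705, -0.3214, 0.0929]
ee_rot: [0.0, 0.998, -0.062, 0.0]
contact_force: [0.3, -1.0, 0.4]
width: 0.0468
gripper_force: 0.0
shift cm [-0.1  -0.31 -8.14] turn deg [ 0.   0.  -0.1] at [ 0.4705 -0.3214  0.0929] t 10.75 w 0.046780092732464196 q [-0.72  0.38  1.72  0.    1.04  0.97]
```

View pics/a5.png

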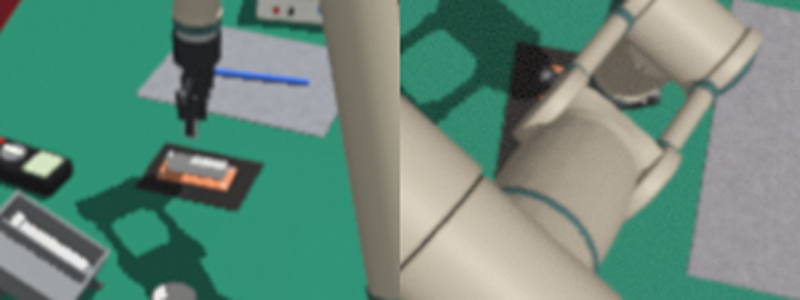

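The side crop shows the part-open gripper at (190,135) directly over the fins at (197,160), and nothing is in the way. Descending.

```bash
python3 -m pendant '[{"jaw":0.1,"tx":-0.1,"ty":-0.3,"tz":-2,"ax":0,"ay":0,"az":0},{"jaw":0.1,"tx":-0.1,"ty":-0.3,"tz":-4,"ax":0,"ay":0,"az":0},{"jaw":0.1,"tx":-0.1,"ty":-0.3,"tz":-6,"ax":0,"ay":0,"az":0},{"jaw":0.1,"tx":-0.1,"ty":-0.3,"tz":-7.3,"ax":0,"ay":0,"az":0},{"jaw":0.1,"tx":-0.1,"ty":-0.3,"tz":-7.7,"ax":0,"ay":0,"az":0},{"jaw":0.1,"tx":-0.1,"ty":-0.3,"tz":-7.7,"ax":0,"ay":0,"az":0},{"jaw":0.1,"tx":-0.1,"ty":-0.3,"tz":-7.7,"ax":0,"ay":0,"az":0}]'
```

```text
clock: 11.72
position: [0.4698, -0.3259, 0.0162]
ee_rot: [0.001, 0.998, -0.063, 0.001]
contact_force: [-0.4, -0.6, 0.9]
width: 0.0468
gripper_force: 0.0
```

```bash
python3 -m pendant '[{"jaw":0.1,"tx":0,"ty":0.1,"tz":-0.2,"ax":0,"ay":0,"az":0},{"jaw":0.1,"tx":0,"ty":0.1,"tz":-0.4,"ax":0,"ay":0,"az":0},{"jaw":-1,"tx":0,"ty":0.1,"tz":-0.4,"ax":0,"ay":0,"az":0},{"jaw":-1,"tx":0,"ty":0.1,"tz":-0.4,"ax":0,"ay":0,"az":0},{"jaw":-1,"tx":0,"ty":0.1,"tz":-0.4,"ax":0,"ay":0,"az":0},{"jaw":-1,"tx":0,"ty":0.1,"tz":-0.4,"ax":0,"ay":0,"az":0},{"jaw":-1,"tx":0,"ty":0.1,"tz":-0.4,"ax":0,"ay":0,"az":0}]' 70
```

```text
clock: 12.6
position: [0.4694, -0.3246, 0.0117]
ee_rot: [0.001, 0.998, -0.063, 0.0]
contact_force: [-0.5, 0.1, 4.0]
width: 0.0162
gripper_force: 71.5
```

```bash
python3 -m pendant '[{"jaw":-1,"tx":0,"ty":0,"tz":1,"ax":0,"ay":0,"az":0},{"jaw":-1,"tx":0,"ty":0,"tz":3,"ax":0,"ay":0,"az":0},{"jaw":-1,"tx":0,"ty":0,"tz":7,"ax":0,"ay":0,"az":0},{"jaw":-1,"tx":0,"ty":0,"tz":12,"ax":0,"ay":0,"az":0},{"jaw":-1,"tx":0,"ty":0,"tz":17,"ax":0,"ay":0,"az":0},{"jaw":-1,"tx":0,"ty":0,"tz":20,"ax":0,"ay":0,"az":0},{"jaw":-1,"tx":0,"ty":0,"tz":20,"ax":0,"ay":0,"az":0},{"jaw":-1,"tx":0,"ty":0,"tz":20,"ax":0,"ay":0,"az":0}]'; python3 - <<'E'
from h import *
from rig import manip
im=manip.get_image("side"); P=cloud(im); h,s,v=cv2.split(cv2.cvtColor(im["pixels"],cv2.COLOR_BGR2HSV)); p=manip.get_state()["position"]
k=((h<15)|(h>170))&(s>70)&(v>70)&(np.linalg.norm(P-p,axis=-1)<.09); print(k.sum()); q=P[k]; 
c,f=biggest(k.astype(np.uint8),(0,0,560,420)); print("plate",rect(rays(im,c,(p[2]-.0037)*Z,Z)[:,:2]),q.mean(0).round(3),"zr",q[:,2].min(),q[:,2].max())
# tray recheck: rim corners via top view
R=tool(-Y,N); go(BAY+.0087*N+.1*N,R); go(BAY+.0087*N,R)
im=manip.get_image("top"); P=cloud(im)
g=(P-BAY)@np.c_[X,Y,N]; m=(abs(g[...,0])<.05)&(abs(g[...,1])<.025)&(abs(g[...,2])<.02); print("bay floor z",np.median(g[m],0).round(4),m.sum())
q=P[m]; n_=np.linalg.svd(q-q.mean(0),full_matrices=False)[2][2]; print(n_)
cv2.imwrite("pics/a6.png",np.hstack([cv2.resize(im["pixels"][110:200,260:350],(400,400)),cv2.resize(manip.get_image("side")["pixels"][90:230,190:330],(400,400))]))
E
```

```text
clock: 13.6
position: [0.4684, -0.3235, 0.2097]
ee_rot: [-0.001, 0.998, -0.063, -0.001]
contact_force: [-0.0, 0.8, -3.2]
width: 0.0165
gripper_force: 70.7
120
plate (array([ 467.1, -321.2]), array([ 53.6, 115.8]), 83.1) [ 0.459 -0.304  0.208] zr 0.20382152576564483 0.2133295639895766
shift cm [13.   36.61 -4.62] turn deg [ -4.1 -24.8  -4. ] at [ 0.4682 -0.3234  0.2092] t 13.65 w 0.01641097867928248 q [-0.73  0.28  1.55 -0.    1.31  0.97]
shift cm [ 17.14  35.79 -13.68] turn deg [ -4.1 -24.8  -4. ] at [ 0.4682 -0.3234  0.2092] t 13.65 w 0.01641097867928248 q [-0.73  0.28  1.55 -0.    1.31  0.97]
bay floor z [ 0.0004 -0.0002 -0.0011] 513
[ 0.41322641 -0.10169337 -0.90493226]
```

View pics/a6.png

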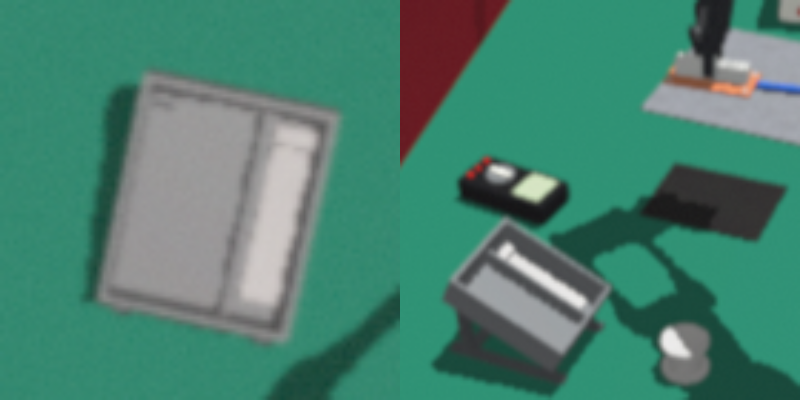

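The heat sink is held level, at (715,75) in the right-hand panel. The tray is open, its wide compartment at (180,190) in the left panel is empty, and the white bracket sits in the narrow one. I carry it over, then recheck.

```bash
python3 -m pendant '[{"jaw":-1,"tx":1.5,"ty":4,"tz":1,"ax":-0.4,"ay":-2.5,"az":-0.4},{"jaw":-1,"tx":3,"ty":8,"tz":1,"ax":-0.8,"ay":-5,"az":-0.8},{"jaw":-1,"tx":4.5,"ty":12,"tz":1,"ax":-1.2,"ay":-8,"az":-1.2},{"jaw":-1,"tx":6,"ty":17,"tz":1,"ax":-2,"ay":-12,"az":-2},{"jaw":-1,"tx":8,"ty":22,"tz":0,"ax":-2.5,"ay":-16,"az":-2.5},{"jaw":-1,"tx":10,"ty":27,"tz":-1,"ax":-3.3,"ay":-20,"az":-3.3},{"jaw":-1,"tx":12,"ty":32,"tz":-3,"ax":-3.8,"ay":-23,"az":-3.8},{"jaw":-1,"tx":13,"ty":36.6,"tz":-4.6,"ax":-4.1,"ay":-24.8,"az":-4},{"jaw":-1,"tx":13,"ty":36.6,"tz":-4.6,"ax":-4.1,"ay":-24.8,"az":-4},{"jaw":-1,"tx":13,"ty":36.6,"tz":-4.6,"ax":-4.1,"ay":-24.8,"az":-4}]'; python3 - <<'E'
from h import *
import pickle
from rig import manip
im=pickle.load(open("top.pkl","rb"))
print("rim centre error in tray axes",(rays(im,[308.9,156.35],TRAY+.041*N,N)[0]-TRAY-.041*N)@np.c_[X,Y,N])
R=tool(-Y,N); go(BAY+.1087*N,R); go(BAY+.0087*N,R)
p=manip.get_state()["position"]
im=manip.get_image("side"); P=cloud(im); h,s,v=cv2.split(cv2.cvtColor(im["pixels"],cv2.COLOR_BGR2HSV))
k=((h<15)|(h>170))&(s>70)&(v>60)&(np.linalg.norm(P-p,axis=-1)<.09); g=(P[k]-p)@np.c_[X,Y,N]
print(k.sum(),"plate rel tcp",g.min(0).round(4),g.max(0).round(4))
c,f=biggest(k.astype(np.uint8),(0,0,560,420)); w=(rays(im,c,p-.0037*N,N)-p)@np.c_[X,Y]; print(rect(w))
cv2.imwrite("pics/a7.png",cv2.resize(im["pixels"][120:240,160:320],None,fx=4,fy=4,interpolation=cv2.INTER_CUBIC))
E
```

```text
clock: 15.0
position: [0.5987, 0.0415, 0.1645]
ee_rot: [0.023, 0.972, -0.095, 0.215]
contact_force: [-0.3, -0.7, -1.5]
width: 0.0159
gripper_force: 70.7
rim centre error in tray axes [ 4.08282799e-03 -2.07417055e-03  1.32923186e-16]
shift cm [-0.05  0.11 -0.14] turn deg [ 0.2 -0.   0. ] at [0.5987 0.0415 0.1645] t 15.0 w 0.015927132964067017 q [ 0.01  0.18  1.91 -0.15  0.63  1.88]
shift cm [ 4.09 -0.71 -9.2 ] turn deg [ 0.2 -0.   0. ] at [0.5987 0.0415 0.1645] t 15.0 w 0.015927132964067017 q [ 0.01  0.18  1.91 -0.15  0.63  1.88]
213 plate rel tcp [-0.0586 -0.023  -0.0083] [0.0607 0.032  0.0139]
(array([1.7, 3.6]), array([ 55.5, 120.2]), 88.0)
```

View pics/a7.png

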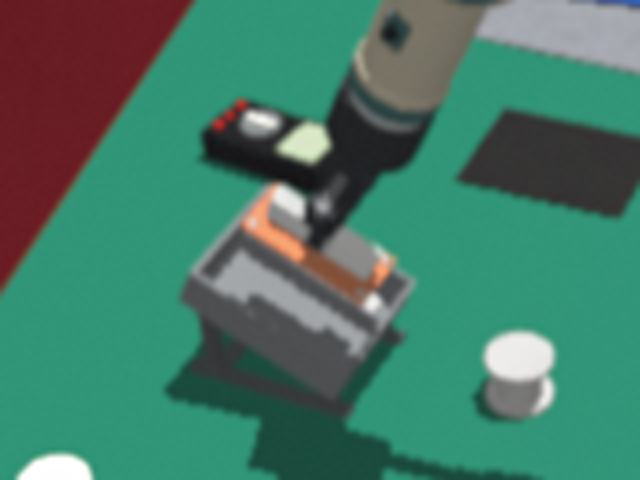

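The side crop shows the sink parallel to the tray floor above it, at (315,235), with the spool and meter clear. Descending along the tray normal.

```bash
python3 -m pendant '[{"jaw":-1,"tx":0.7,"ty":0,"tz":-1.8,"ax":0.2,"ay":0,"az":0},{"jaw":-1,"tx":1.5,"ty":-0.1,"tz":-3.6,"ax":0.2,"ay":0,"az":0},{"jaw":-1,"tx":2.3,"ty":-0.3,"tz":-5.3,"ax":0.2,"ay":0,"az":0},{"jaw":-1,"tx":3,"ty":-0.5,"tz":-6.8,"ax":0.2,"ay":0,"az":0},{"jaw":-1,"tx":3.4,"ty":-0.6,"tz":-7.6,"ax":0.2,"ay":0,"az":0},{"jaw":-1,"tx":3.7,"ty":-0.6,"tz":-8.3,"ax":0.2,"ay":0,"az":0},{"jaw":-1,"tx":3.7,"ty":-0.6,"tz":-8.3,"ax":0.2,"ay":0,"az":0},{"jaw":-1,"tx":3.7,"ty":-0.6,"tz":-8.3,"ax":0.2,"ay":0,"az":0}]'; python3 - <<'E'
from h import *
go(BAY+.0087*N,tool(-Y,N))
E
```

```text
clock: 16.05
position: [0.6365, 0.0357, 0.083]
ee_rot: [0.021, 0.971, -0.096, 0.217]
contact_force: [-0.7, -0.4, -1.8]
width: 0.0165
gripper_force: 70.8
shift cm [ 0.32 -0.13 -1.05] turn deg [-0.1  0.2  0.1] at [0.6365 0.0357 0.083 ] t 16.05 w 0.016546983340733786 q [-0.01  0.33  1.95 -0.19  0.44  1.91]
```

```bash
python3 -m pendant '[{"jaw":-1,"tx":0.1,"ty":0,"tz":-0.3,"ax":0,"ay":0,"az":0},{"jaw":-1,"tx":0.2,"ty":-0.1,"tz":-0.6,"ax":0,"ay":0,"az":0},{"jaw":-1,"tx":0.3,"ty":-0.1,"tz":-0.8,"ax":0,"ay":0,"az":0},{"jaw":-1,"tx":0.3,"ty":-0.1,"tz":-0.8,"ax":0,"ay":0,"az":0},{"jaw":-1,"tx":0.3,"ty":-0.1,"tz":-0.8,"ax":0,"ay":0,"az":0}]'; python3 - <<'E'
from h import *
go(BAY+.0087*N,tool(-Y,N))
E
```

```text
clock: 16.68
position: [0.6394, 0.0345, 0.0745]
ee_rot: [0.021, 0.971, -0.096, 0.217]
contact_force: [0.6, 0.4, -2.4]
width: 0.0163
gripper_force: 70.8
shift cm [ 0.03 -0.01 -0.21] turn deg [-0.1  0.1  0.1] at [0.6394 0.0345 0.0745] t 16.675 w 0.01632791303952992 q [-0.01  0.34  1.95 -0.19  0.42  1.92]
```

```bash
python3 -m pendant '[{"jaw":-1,"tx":0.05,"ty":0,"tz":-0.1,"ax":0,"ay":0,"az":0},{"jaw":-1,"tx":0.1,"ty":0,"tz":-0.2,"ax":0,"ay":0,"az":0},{"jaw":-1,"tx":0.1,"ty":0,"tz":-0.2,"ax":0,"ay":0,"az":0}]';python3 -m pendant '[{"jaw":-1,"tx":0.05,"ty":0,"tz":-0.1,"ax":0,"ay":0,"az":0},{"jaw":-1,"tx":0.05,"ty":0,"tz":-0.1,"ax":0,"ay":0,"az":0}]'
```

```text
clock: 17.05
position: [0.6404, 0.0345, 0.0727]
ee_rot: [0.021, 0.971, -0.096, 0.217]
contact_force: [-1.4, -0.2, 0.4]
width: 0.0163
gripper_force: 71.3
clock: 17.3
position: [0.6405, 0.0345, 0.0724]
ee_rot: [0.021, 0.971, -0.096, 0.217]
contact_force: [-7.2, -0.0, 6.9]
width: 0.0167
gripper_force: 72.4
```

```bash
python3 -m pendant '[{"jaw":-0.25,"tx":0,"ty":0,"tz":0,"ax":0,"ay":0,"az":0},{"jaw":-0.25,"tx":0,"ty":0,"tz":0,"ax":0,"ay":0,"az":0},{"jaw":-0.25,"tx":0,"ty":0,"tz":0,"ax":0,"ay":0,"az":0},{"jaw":-0.25,"tx":-0.8,"ty":0.1,"tz":1.8,"ax":0,"ay":0,"az":0},{"jaw":-0.25,"tx":-2.1,"ty":0.4,"tz":4.5,"ax":0,"ay":0,"az":0},{"jaw":-0.25,"tx":-4.1,"ty":0.8,"tz":9,"ax":0,"ay":0,"az":0},{"jaw":-0.25,"tx":-6,"ty":1,"tz":14,"ax":0,"ay":0,"az":0},{"jaw":-0.25,"tx":-10,"ty":1,"tz":18,"ax":0,"ay":0,"az":0},{"jaw":-0.25,"tx":-15,"ty":1,"tz":20,"ax":0,"ay":0,"az":0},{"jaw":-0.25,"tx":-20,"ty":1,"tz":22,"ax":0,"ay":0,"az":0}]';python3 - <<'E'
from h import *
from rig import manip
pics=[]
for n in("top","side"):
    im=manip.get_image(n); P=cloud(im); h,s,v=cv2.split(cv2.cvtColor(im["pixels"],cv2.COLOR_BGR2HSV))
    g=(P-BAY)@np.c_[X,Y,N]
    k=((h<15)|(h>170))&(s>70)&(v>60)&(np.abs(g).max(-1)<.09)
    c,f=biggest(k.astype(np.uint8),(0,0,560,420)); w=(rays(im,c,BAY+.005*N,N)-BAY)@np.c_[X,Y]; q=P[k]
    print(n,k.sum(),rect(w),"z",np.median(g[k],0).round(4),"n",np.linalg.svd(q-q.mean(0),full_matrices=False)[2][2].round(3))
    pics.append(cv2.resize(im["pixels"][90:240,180:380] if n=="side" else im["pixels"][90:240,210:410],(400,300)))
cv2.imwrite("pics/a8.png",np.hstack(pics)); print(N)
E
```

```text
clock: 18.55
position: [0.4396, 0.0445, 0.2924]
ee_rot: [0.021, 0.971, -0.096, 0.217]
contact_force: [0.1, 0.2, 0.3]
width: 0.0318
gripper_force: 0.0
top 482 (array([ 1.5, -0.2]), array([ 60.6, 120.1]), 89.6) z [ 0.0045 -0.0065  0.0039] n [-0.431  0.075  0.899]
side 75 (array([-54.2,  -5.2]), array([38.1, 12.6]), 83.5) z [-0.0008  0.0074  0.0085] n [ 0.456  0.436 -0.776]
[-0.41456956  0.08208698  0.90630779]
```

View pics/a8.png

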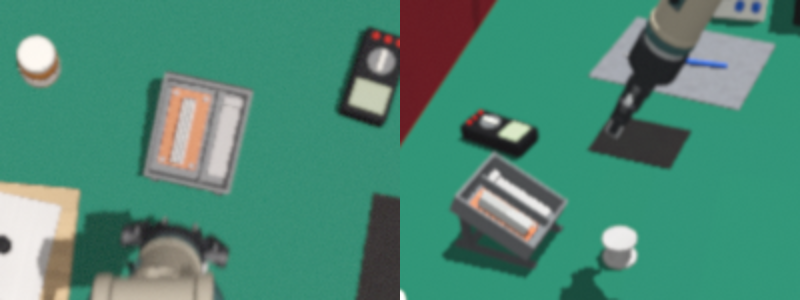

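The top panel shows the sink flat and centred in the wide compartment at (185,125), within 2 mm. The jar, meter and spool have not moved, and the gripper is clear of everything. I will let the arm settle and hand in.

```bash
python3 -m pendant '[{"jaw":-0.25,"tx":0,"ty":0,"tz":1,"ax":0,"ay":0,"az":0},{"jaw":-0.25,"tx":0,"ty":0,"tz":1,"ax":0,"ay":0,"az":0},{"jaw":-0.25,"tx":0,"ty":0,"tz":1,"ax":0,"ay":0,"az":0}]'; python3 -c "
from rig import manip
print(manip.sign_off())"
```

```text
clock: 19.02
position: [0.4417, 0.0445, 0.3008]
ee_rot: [0.021, 0.971, -0.096, 0.216]
contact_force: [0.8, -0.3, 0.3]
width: 0.0321
gripper_force: 0.0
the job is handed in; nothing more can be done
None
```

I handed the job in at about 19 s: the lid lies flat, knob up, on the board, and the heat sink lies flat, fins up, within about 2 mm of the wide compartment's centre; the meter, jar and spool were untouched, and the sign-off returned no verdict.

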